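# Turn the album's board leaf over its wire spine

### The job

The photo album lies open on the desk with its stiff red leaf standing half raised on the right of the wire spine, and a blue-sleeved eraser lies on the left page where the leaf has to go. First push the eraser off the album onto the bare desk, then push the red leaf over the spine and press it down until it lies flat on the left page. Use only the fingertips or the outside of the fingers: pinch and lift nothing, do not lean hard on the leaf or the eraser, and leave the other things on the desk where they are.

Things in the scene. Friction and masses are not known exactly. Their poses are not given: they have to be found in the camera images.
- album: Open wire-bound album, fixed to the desk, white pages, 210 mm along the spine (its x axis, away from the robot), 312 mm across (its y axis, to the left), z up. Origin: on the desk under the middle of the spine. Page tops 8 mm above the desk, from 9 to 154 mm either side of the spine, +-103 mm along it; covers reach 156 and +-105 mm. Coil: radius 7 mm, 10 mm above the desk.
- leaf (a joint): Angle of the rigid red leaf: 0 = flat on the right (-y) page, pi/2 upright, pi = flat on the left (+y) page (its stop). Starts at 0.75 to 1.1. Leaf +-100 mm along the spine, from 8 to 150 mm from the hinge line, 4 mm thick, 120 g. Stiff friction hinge (0.14 N m), no spring: it stays where it is left; 1 to 2.5 N near its free edge moves it.
- album_spine (a point): Middle of the hinge line: on the album's z axis, 10 mm above the desk. The hinge line runs along the album's x axis.
- leaf_edge (a point): Middle of the leaf's free edge, 150 mm from the hinge line.
- eraser: Loose white eraser with blue sleeve, 60 mm (its x axis) x 24 mm x 17 mm high, about 35 g, lying on the left page with its long side roughly along the spine. Origin: centre of its underside; z up.
- eraser_center (a point): Centre of the eraser, 8.5 mm above its underside.
- tape: Bystander: red roll of tape lying flat, 52 mm across, 15 mm high, just beyond the album's far edge. Origin: centre of its underside (so for all bystanders).
- sharpener: Bystander: small metal pencil sharpener, 26 x 16 x 13 mm, just before the album's near edge.
- calculator: Bystander: black calculator, 150 (x) x 78 x 16 mm, right of the album.
- jotter: Bystander: small flowered notebook, 142 (x) x 102 x 16 mm, left of the album, beyond the mug.
- mug: Bystander: white mug, 80 mm across, 90 mm high, handle to its +y, left of the album.
- glue: Bystander: white glue bottle with red cap, 36 mm across, 100 mm high, standing beyond the album on the right.
- highlighter: Bystander: flat yellow marker with black cap, 120 (x) x 22 x 14 mm, beyond the album.
Not all that is in view belongs to the job. Leave any turquoise look-alike of the eraser alone.

How it is judged:
On the way, in this order (a step that is already met when the one before it is completed fails the run):
1. the eraser is pushed off the album onto the desk while the leaf still stands on the right or upright (height (world z) of eraser_center between 0.004 and 0.0135 m and value of joint leaf below 1.8 rad), for 0.2 s.
2. the leaf lies flat on the left page (value of joint leaf above 3.05 rad), for 0.2 s.
At the end, for the whole second after the job is handed in: The red leaf lies on the left page within 0.09 rad of flat (free edge less than 14 mm up) and still; the eraser lies at rest on the desk off the album (its centre 4 to 13.5 mm above the desk) (value of joint leaf above 3.05 rad and height (world z) of eraser_center between 0.004 and 0.0135 m and linear speed of eraser below 0.02 m/s and velocity of joint leaf between -0.05 and 0.05 rad/s); the robot touches nothing.
It fails at once if the eraser is lifted (its centre over 45 mm above the desk; on the page it is at 16.5 mm) (height (world z) of eraser_center above 0.045 m).
It fails at once if the eraser is pinched or pressed hard (fingers on it with over 30 N) (contact force between the fingers and eraser above 30 N).
It fails at once if the leaf is pinched between the fingers (its board between the pads, in contact) (contact force between the fingers and leaf above 3 N and z of the grasp point in the frame of leaf_edge between -0.006 and 0.006 m and y of the grasp point in the frame of leaf_edge between -0.008 and 0.145 m and x of the grasp point in the frame of leaf_edge between -0.1 and 0.1 m).
It fails at once if the leaf is pressed hard (fingers on it with over 60 N) (contact force between the fingers and leaf above 60 N).
It fails at once if another thing on the desk is moved by more than 15 mm (distance of any of tape, sharpener, calculator, jotter, mug, glue, highlighter from where it was at the start of the episode above 0.015 m).
It also fails if it takes over 58 s, if anything falls off the work surface, if the arm or the gripper's body presses on something with over 40 N, if the wrist force passes 120 N, or if a joint passes its speed limit or range.

### The arm

A 7-joint arm with a two-finger parallel gripper is mounted at the origin on the work surface. World frame = base frame: x ahead of the robot, y to its left, z up, the work surface at z = 0. Lengths are in m, angles in rad, forces in N, time in s.
With the tool pointing down it reaches from about 0.4 to 0.85 m from the base axis. Payload 10.4 kg.
Tool frame: the origin (TCP) lies at the very end of the fingers, on their centre line; the grasp point (between the pads) lies 19 mm behind it; z points along the fingers, y is the line along which they close (so a half turn about z gives the same grasp; the last joint's range is limited). The gripper opens to 87 mm and grips with 3 to 60 N. Pads are 19 mm wide; open, the fingers measure 117 mm over their backs; the gripper's body (75 mm by 190 mm) begins 51 mm behind the grasp point.
Start: joints at [1.267, 0.332, -0.065, 1.46, 0.022, 1.35, -0.088], TCP at [0.173, -0.601, 0.223] pointing down, gripper open.
Joint ranges: [-2.6, 2.6], [-0.5, 2.12], [-1.47, 1.34], [0.16, 2.42], [-1.27, 4.41], [0.06, 2.06], [-2.6, 2.6]. Speed limits (rad/s): [2.22, 2.22, 2.79, 2.79, 3.14, 3.14, 3.14].

### API

Orientations are given as a rotation vector (axis times angle).
In Python, from rig import env, imaging gives the robot as it stands.
- The arm moves only by the shell command python3 -m creep 'ROWS' [OPENING]. ROWS is JSON, a list of rows, each an object with "slide": the shift along the tool's x, y, z normalised to -1 to 1, where 1 is 2.5 cm, a list of three; "angular": the turn, a rotation vector about the tool's x, y, z normalised to -1 to 1, where 1 is 0.08 rad, a list of three. A call has 1 to 8 rows; each row shifts and turns the commanded pose from where the row before left it, along the tool's axes as they then stand; what a row does not reach is not made up. A row lasts 1/12 s, in which the tool goes at most 41.7 mm and 7.16 degrees, less where a joint would pass 70% of its speed; a pose out of reach is approached as far as the arm can. A call with a number of a shift or a turn outside -1 to 1 is refused whole. A call with a gripper value outside its range is refused whole. OPENING is the opening, from 0 (shut) to 1 (fully open), set as the call begins (- or left out, the last holds). The fingers move at their own pace and stop on an object; the grip force is fixed at half the most. Time passes only in rows, so rows that do not move let the fingers close. It gives the time, the measured TCP pose, the force, the opening and the grip force at its end, in the units of the state.
- env.get_state(): the state, without advancing time (a new reading comes with each control period).
- imaging.grab_frame(name): name is "scene" or "top" or "wrist"; returns (picture, depth): 420x560x3 uint8, red, green, blue; 420x560 float32, m along the optical axis (not along the pixel's ray), 0 where there is no reading.
- imaging.camera_model(name): a dict with "mtx" (3x3 intrinsics, pixels), "k1" (the pictures are not rectified: a ray, as slopes to the right and down, at radius r is drawn at 1 + k1 r^2 times it, then the intrinsics apply), "extrinsics" (4x4, takes a point from camera to world coordinates). Camera axes: x right, y down, z forward; pixel columns grow to the right and rows downward; lengths in m; the calibration is good to about 2 mm. A picture is of the moment at which its call begins: read the wrist's pose just before it. camera_model takes no time and is no camera call; for the wrist camera it gives the pose at the moment of the call.
- env.hand_in(): hands the job in; it is judged then, once.
The state is a dict: "time_s": time; "qpos": joint angles; "joint_vel": joint speeds; "joint_efforts": joint torques, N m; "position": TCP position; "orientation": TCP orientation; "contact_force": force on the tool from outside, world axes, zero at the start; "torque": the same for the moment, N m; "gripper_width": opening from 0.0 (shut) to 1.0 (fully open); "grip_force": force on a finger pad.
Only numpy, scipy, OpenCV 4.12 (cv2) and the standard library are available. Lean on these libraries where they do the work, as an engineer would, in place of code of your own. Each camera call takes 0.05 s, during which the arm holds its last target. There are 200 camera calls.

## Working session

There is one attempt and no reset: what is moved stays moved. The work goes in short steps, Python scripts to look and compute and a shell command to move; the robot and the scene stay as the last step left them, time stands still between calls to the robot, and variables do not carry over. Pictures are saved under pics/ and viewed, at most 10 in all, crops included, and the job is handed in when it is done.

```bash
mkdir -p pics; ls; cat > h.py <<'E'
import numpy as np, cv2
from rig import env, imaging
from scipy.spatial.transform import Rotation as R
def px2w(cm,depth,u,v,d=None):
    K=cm["mtx"];K=np.array(K);T=np.array(cm["extrinsics"])
    x=(u-K[0,2])/K[0,0];y=(v-K[1,2])/K[1,1];a,b=x,y
    for _ in range(20):
        f=1+cm["k1"]*(a*a+b*b);a,b=x/f,y/f
    if d is None: d=float(np.median(depth[v-1:v+2,u-1:u+2]))
    return (T@np.array([a*d,b*d,d,1]))[:3]
E
python3 - <<'E'
from h import *
for n in("scene","top"):
    p,d=imaging.grab_frame(n); cm=imaging.camera_model(n)
    cv2.imwrite(f"pics/{n}0.png",p[:,:,::-1]); np.savez(f"{n}0.npz",p=p,d=d)
    print(n,np.round(cm["extrinsics"],3).tolist(),cm["k1"])
s=env.get_state(); print({k:np.round(v,3).tolist() for k,v in s.items()}); print(R.from_rotvec(s["orientation"]).as_matrix().round(3))
E
```

```text
pics
scene [[-0.824, 0.374, -0.425, 1.002], [0.566, 0.53, -0.631, 0.636], [-0.011, -0.761, -0.649, 0.705], [0.0, 0.0, 0.0, 1.0]] -0.018050774256805804
top [[-0.01, -0.988, 0.157, 0.372], [-1.0, 0.011, 0.002, -0.001], [-0.003, -0.157, -0.988, 1.303], [0.0, 0.0, 0.0, 1.0]] -0.0824018964275222
{'time_s': 0.1, 'qpos': [1.267, 0.333, -0.065, 1.461, 0.022, 1.35, -0.089], 'joint_vel': [0.001, -0.002, 0.001, -0.002, 0.0, 0.001, 0.001], 'joint_efforts': [0.002, -62.454, 0.025, -39.072, -0.061, 0.037, 0.0], 'position': [0.173, -0.6, 0.222], 'orientation': [-3.11, -0.439, 0.0], 'contact_force': [-0.266, -0.195, 0.223], 'torque': [-0.006, -0.006, 0.056], 'grip_force': 0.0, 'gripper_width': 0.998}
[[ 0.961  0.277 -0.   ]
 [ 0.277 -0.961  0.001]
 [-0.    -0.001 -1.   ]]
```

View pics/scene0.png

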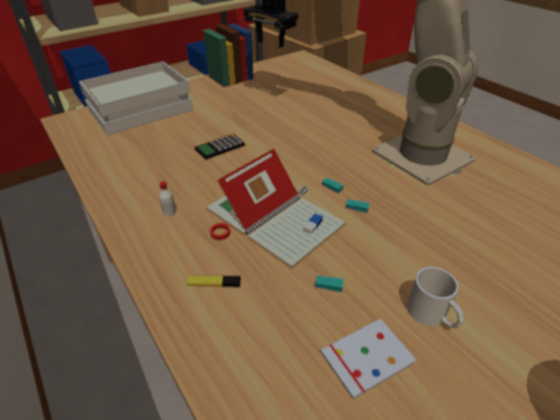

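View pics/top0.png

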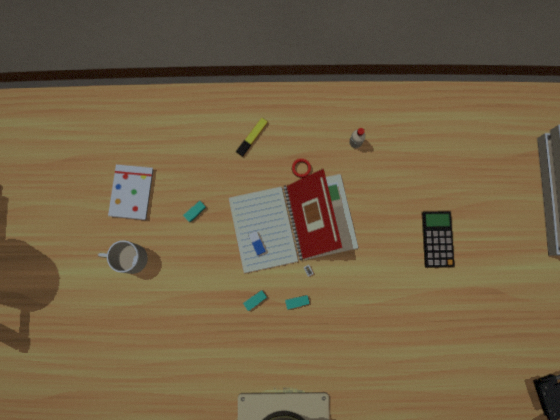

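View crop.

The top view shows the blue/white eraser on the left page at (258,244) and the red leaf from (290,185)–(340,245). The tape is at (302,168) and the sharpener at (309,270). Turquoise decoys are at (195,211), (256,300) and (297,302); I choose the blue-sleeved one on the page. In the scene view it's at (314,223).

```bash
python3 - <<'E'
from h import *
z=np.load("top0.npz");p=z["p"];cr=p[150:320,180:370,::-1]
cv2.imwrite("pics/crop_top.png",cv2.resize(cr,None,fx=4,fy=3.5,interpolation=cv2.INTER_CUBIC)) if 0 else cv2.imwrite("pics/crop_top.png",cv2.resize(cr,None,fx=3.5,fy=3.5,interpolation=cv2.INTER_CUBIC))
cm=imaging.camera_model("top");d=z["d"]
for n,u,v in [("er blue",259,248),("er white",255,238),("page",245,215),("page",280,255),("decoy1",195,211),("decoy2",256,300),("decoy3",297,302),("tape",294,168),("sharp",309,271),("leaf",300,200),("leaf",325,230),("leafR",335,245),("desk",220,280),("mug",124,243),("mug low",145,262),("spine",295,215)]:
    print(n,px2w(cm,d,u,v).round(4))
z=np.load("scene0.npz");cm=imaging.camera_model("scene")
print("scene")
for n,u,v in [("er blue",317,219),("er white",309,227),("leaf",250,165),("leaf",240,190),("leaf",280,200),("page",290,240),("page",310,240)]:
    print(n,px2w(cm,z["d"],u,v).round(4))
E
```

```text
er blue [0.484  0.0579 0.0237]
er white [0.51   0.0681 0.0253]
page [0.5737 0.0956 0.0071]
page [0.4665 0.0036 0.0067]
decoy1 [0.5841 0.2272 0.0184]
decoy2 [0.3505 0.0665 0.0166]
decoy3 [ 0.3444 -0.0389  0.0178]
tape [ 0.699  -0.0364  0.0135]
sharp [ 0.4236 -0.0714  0.0128]
leaf [ 0.6046 -0.0496  0.0503]
leaf [ 0.5204 -0.1082  0.0957]
leafR [ 0.4816 -0.1302  0.1117]
desk [ 0.4029  0.1619 -0.001 ]
mug [0.4973 0.4035 0.0521]
mug low [0.4508 0.3584 0.0124]
spine [ 0.5698 -0.0369  0.0229]
scene
er blue [0.485  0.0643 0.0255]
er white [0.5205 0.0767 0.0263]
leaf [ 0.5651 -0.1182  0.1201]
leaf [ 0.6199 -0.0809  0.0867]
leaf [ 0.5187 -0.05    0.0276]
page [0.5747 0.0718 0.0082]
page [0.5344 0.0996 0.0077]
```

View pics/crop_top.png

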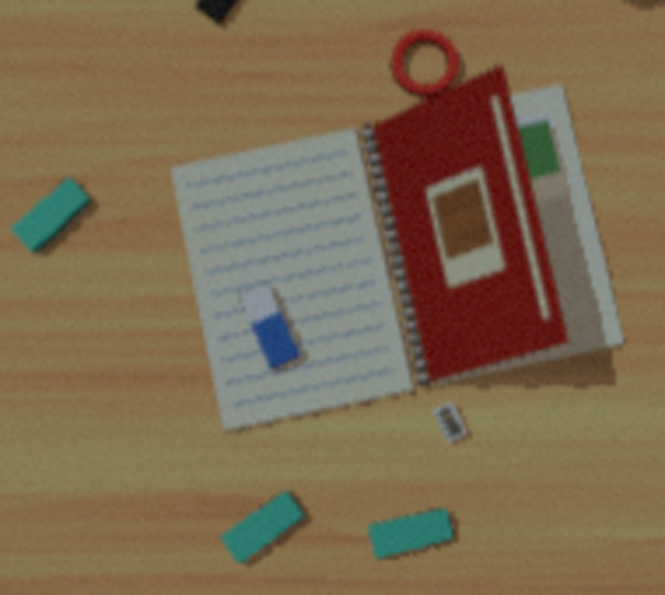

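The crop shows the eraser (white end near crop (260,300), blue end at (275,345)) alone on the left page, with its long side a little off the spine. The spine runs from crop (370,125) to (420,380), and the left page corners are at (173,167) and (225,430).

```bash
cat >> h.py <<'E'
def pxz(cm,u,v,z):
    a=px2w(cm,None,u,v,1.0);c=np.array(cm["extrinsics"])[:3,3]
    return c+(a-c)*(z-c[2])/(a[2]-c[2])
E
python3 - <<'E'
from h import *
np.set_printoptions(suppress=True,precision=4)
z=np.load("top0.npz");cm=imaging.camera_model("top");d=z["d"];p=z["p"].astype(int)
c=lambda a,b,h:pxz(cm,180+(a-1.75)/3.5,150+(b-1.75)/3.5,h)
for n,a,b,h in [("far left",173,167,.008),("near left",225,430,.008),("page far spine",355,130,.008),("page near spine",412,388,.008),("coil far",370,125,.015),("coil near",422,382,.015),("right far",562,87,.008),("right near",622,343,.008),
 ("er",243,290,.025),("er",268,284,.025),("er",298,355,.025),("er",276,368,.025),("sharp",450,422,.013),("tape",426,63,.015)]:
    print(n,c(a,b,h))
# leaf plane
vv,uu=np.nonzero((p[...,0]>80)&(p[...,1]<40)&(p[...,2]<50))
P=np.array([px2w(cm,d,u,v) for u,v in zip(uu,vv) if 195<v<245 and 292<u<338])
P=P[(P[:,2]>.02)];m=P.mean(0);n=np.linalg.svd(P-m)[2][2];n*=np.sign(n[2]);print(len(P),m,n,np.arccos(n[2]), np.degrees(np.arctan2(n[0],n[1])),np.abs((P-m)@n).mean())
# eraser centre by depth, both views
for nm in("top","scene"):
    z=np.load(nm+"0.npz");q=z["p"].astype(int);cm=imaging.camera_model(nm)
    vv,uu=np.nonzero((q[...,2]>q[...,0]+50)&(q[...,2]>q[...,1]+40))
    P=np.array([px2w(cm,z["d"],u,v) for u,v in zip(uu,vv)]);k=(abs(P[:,0]-.49)<.05)&(abs(P[:,1]-.06)<.05)
    print(nm,"blue",k.sum(),np.median(P[k],0),P[k].min(0),P[k].max(0))
E
```

```text
far left [0.6221 0.1386 0.008 ]
near left [0.422  0.0986 0.008 ]
page far spine [ 0.6494 -0.0007  0.008 ]
page near spine [ 0.4519 -0.0413  0.008 ]
coil far [ 0.6517 -0.0122  0.015 ]
coil near [ 0.4558 -0.0486  0.015 ]
right far [ 0.6815 -0.1604  0.008 ]
right near [ 0.4838 -0.1998  0.008 ]
er [0.525 0.084 0.025]
er [0.5293 0.0653 0.025 ]
er [0.4761 0.0432 0.025 ]
er [0.4667 0.0596 0.025 ]
sharp [ 0.426 -0.069  0.013]
tape [ 0.6998 -0.0557  0.015 ]
1158 [ 0.5416 -0.0818  0.0701] [-0.1539  0.7516  0.6414] 0.8744261978560475 -11.569311857832979 0.0006702622595779516
top blue 108 [0.4866 0.0604 0.0248] [0.471  0.0449 0.0182] [0.5048 0.0734 0.0269]
scene blue 67 [0.487  0.0606 0.0255] [0.4714 0.048  0.0214] [0.5016 0.0738 0.0278]
```

Album origin is about (0.552,-0.031), yaw 11.4°. The leaf is at 0.87 rad, which is inside the stated range. The eraser is at about (0.499,0.063), top at z≈0.025, and both views agree to within 1 mm. Next is an arc about the base at z=0.22.

```bash
python3 -m creep '[{"slide":[1,0,0],"angular":[0,0,-0.5]},{"slide":[1,0,0],"angular":[0,0,-0.5]},{"slide":[1,0,0],"angular":[0,0,-0.5]},{"slide":[1,0,0],"angular":[0,0,-0.5]},{"slide":[1,0,0],"angular":[0,0,-0.5]},{"slide":[1,0,0],"angular":[0,0,-0.5]},{"slide":[1,0,0],"angular":[0,0,-0.5]},{"slide":[1,0,0],"angular":[0,0,-0.5]}]' 0.25; python3 -m creep '[{"slide":[1,0,0],"angular":[0,0,-0.5]},{"slide":[1,0,0],"angular":[0,0,-0.5]},{"slide":[1,0,0],"angular":[0,0,-0.5]},{"slide":[1,0,0],"angular":[0,0,-0.5]},{"slide":[1,0,0],"angular":[0,0,-0.5]},{"slide":[1,0,0],"angular":[0,0,-0.5]},{"slide":[1,0,0],"angular":[0,0,-0.5]},{"slide":[1,0,0],"angular":[0,0,-0.5]}]'
```

```text
time_s: 0.77
position: [0.3559, -0.5184, 0.2221]
orientation: [-2.999, -0.932, 0.0]
contact_force: [0.2, 0.2, -0.9]
gripper_width: 0.478
grip_force: 0.0
time_s: 1.43
position: [0.5026, -0.3838, 0.2221]
orientation: [-2.813, -1.398, 0.001]
contact_force: [-0.1, 0.9, -0.5]
gripper_width: 0.251
grip_force: 0.0
```

```bash
cat >> h.py <<'E'
O=np.array([.552,-.031,0]);ya=np.radians(11.4);A=np.array([[np.cos(ya),-np.sin(ya),0],[np.sin(ya),np.cos(ya),0],[0,0,1]])
def need(target):  # album-frame target, wanted tool x along album +y, pointing down
    s=env.get_state();Rt=R.from_rotvec(s["orientation"]).as_matrix();p=np.array(s["position"])
    want=A@np.array([[0,1,0],[1,0,0],[0,0,-1.]])
    print("album pos",(A.T@(p-O)).round(4),"tool slide units",(Rt.T@(O+A@np.array(target)-p)/.025).round(2),"turn units",(R.from_matrix(Rt.T@want).as_rotvec()/.08).round(2),"q",np.round(s["qpos"],2))
E
python3 -m creep '[{"slide":[1,0,0],"angular":[0,0,-0.5]},{"slide":[1,0,0],"angular":[0,0,-0.5]},{"slide":[1,0,0],"angular":[0,0,-0.5]},{"slide":[1,0,0],"angular":[0,0,-0.5]},{"slide":[1,0,0],"angular":[0,0,-0.5]},{"slide":[1,0,0],"angular":[0,0,-0.5]},{"slide":[1,0,0],"angular":[0,0,-0.5]},{"slide":[1,0,0],"angular":[0,0,-0.5]}]' 0.25 >/dev/null; python3 -m creep '[{"slide":[1,0,0],"angular":[0,0,-0.5]},{"slide":[1,0,0],"angular":[0,0,-0.5]},{"slide":[1,0,0],"angular":[0,0,-0.5]},{"slide":[1,0,0],"angular":[0,0,-0.5]},{"slide":[1,0,0],"angular":[0,0,-0.5]},{"slide":[1,0,0],"angular":[0,0,-0.5]},{"slide":[1,0,0],"angular":[0,0,-0.5]},{"slide":[0,0,0],"angular":[0,0,-0.5]}]'
python3 -c "
from h import *
need([-.033,.062,.10])"
```

```text
time_s: 2.77
position: [0.6354, -0.0333, 0.2224]
orientation: [-2.22, -2.219, -0.003]
contact_force: [-1.0, 1.1, -0.5]
gripper_width: 0.253
grip_force: 0.0
album pos [ 0.0813 -0.0187  0.2224] tool slide units [ 2.24 -5.12  4.9 ] turn units [-0.   -0.04 -2.5 ] q [ 0.42  0.42 -0.59  1.4   0.23  1.39 -0.17]
```

```bash
python3 -m creep '[{"slide":[0,0,0],"angular":[0,0,-0.84]},{"slide":[0,0,0],"angular":[0,0,-0.83]},{"slide":[0,0,0],"angular":[0,0,-0.83]},{"slide":[0.8,-0.8,0]  ,"angular":[0,0,0]},{"slide":[0.8,-0.9,0.5],"angular":[0,0,0]},{"slide":[0.8,-0.95,1],"angular":[0,0,0]},{"slide":[0.8,-0.95,1],"angular":[0,0,0]},{"slide":[0,-0.95,1],"angular":[0,0,0]}]'
python3 -c "
from h import *
need([-.033,.062,.0135])
p,d=imaging.grab_frame('wrist');cv2.imwrite('pics/w1.png',p[:,:,::-1])"
```

```text
time_s: 3.43
position: [0.5067, 0.0207, 0.1341]
orientation: [-1.995, -2.426, -0.002]
contact_force: [0.5, 0.7, 0.4]
gripper_width: 0.251
grip_force: 0.0
album pos [-0.0342  0.0596  0.1341] tool slide units [0.09 0.05 4.82] turn units [ 0.01 -0.01 -0.05] q [ 0.49  0.21 -0.68  1.85  0.14  1.13 -0.05]
```

View pics/w1.png

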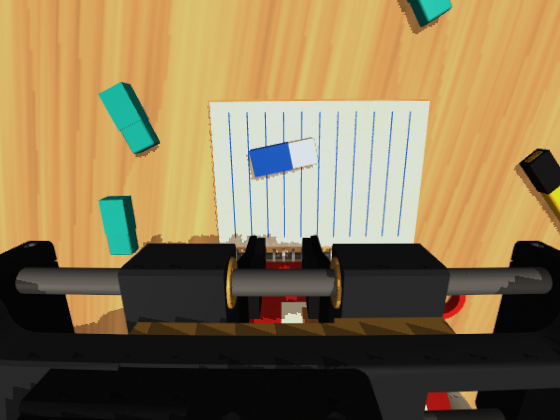

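The wrist view shows the eraser at (283,158), ahead of the fingers and centred between them (x≈283), on a page aligned with the tool. I'm descending.

```bash
python3 -m creep '[{"slide":[0,0,1],"angular":[0,0,0]},{"slide":[0,0,1],"angular":[0,0,0]},{"slide":[0,0,1],"angular":[0,0,0]},{"slide":[0,0,1],"angular":[0,0,0]},{"slide":[0,0,0.5],"angular":[0,0,0]},{"slide":[0,0,0.2],"angular":[0,0,0]},{"slide":[0,0,0],"angular":[0,0,0]}]'
python3 -c "
from h import *
need([-.033,.178,.0135])"
```

```text
time_s: 4.07
position: [0.5083, 0.0168, 0.0169]
orientation: [-2.0, -2.421, 0.001]
contact_force: [-0.0, 1.1, -0.2]
gripper_width: 0.249
grip_force: 0.0
album pos [-0.0334  0.0554  0.0169] tool slide units [ 4.9  -0.03  0.14] turn units [-0.02 -0.01 -0.11] q [ 0.43  0.38 -0.63  1.94  0.28  0.91 -0.15]
```

```bash
python3 -m creep '[{"slide":[0.3,0,0.1],"angular":[0,0,0]},{"slide":[0.3,0,0],"angular":[0,0,0]},{"slide":[0.3,0,0],"angular":[0,0,0]},{"slide":[0.3,0,0],"angular":[0,0,0]},{"slide":[0.3,0,0],"angular":[0,0,0]},{"slide":[0.3,0,0],"angular":[0,0,0]},{"slide":[0.3,0,0],"angular":[0,0,0]},{"slide":[0.3,0,0],"angular":[0,0,0]}]'
python3 -m creep '[{"slide":[0.3,0,0],"angular":[0,0,0]},{"slide":[0.3,0,0],"angular":[0,0,0]},{"slide":[0.3,0,0],"angular":[0,0,0]},{"slide":[0.3,0,0],"angular":[0,0,0]},{"slide":[0.3,0,0],"angular":[0,0,0]},{"slide":[0.3,0,0],"angular":[0,0,0]},{"slide":[0.3,0,0],"angular":[0,0,0]},{"slide":[0.3,0,0],"angular":[0,0,0]}]'
python3 -c "
from h import *
need([-.033,.178,.0135])
p,d=imaging.grab_frame('wrist');cv2.imwrite('pics/w2.png',p[:,:,::-1])"
```

```text
time_s: 4.73
position: [0.4973, 0.0764, 0.0152]
orientation: [2.0, 2.422, 0.0]
contact_force: [-0.0, -1.1, 0.2]
gripper_width: 0.246
grip_force: 0.3
time_s: 5.4
position: [0.4859, 0.1353, 0.015]
orientation: [2.001, 2.422, -0.0]
contact_force: [0.0, -1.4, 0.7]
gripper_width: 0.248
grip_force: 0.2
album pos [-0.0319  0.1761  0.015 ] tool slide units [ 0.08 -0.04  0.06] turn units [-0.    0.   -0.11] q [ 0.24  0.38 -0.68  1.95  0.3   0.91 -0.41]
```

View pics/w2.png

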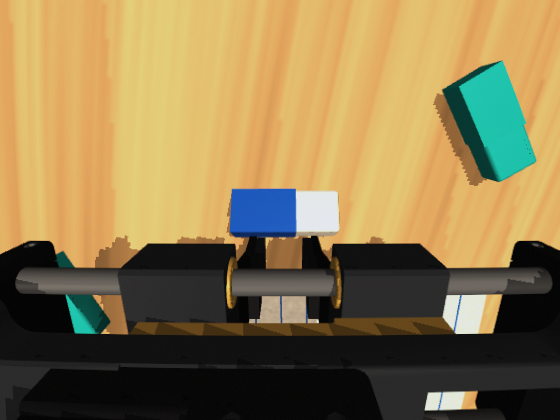

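The eraser lies ahead of the fingers at (285,212), squared up and clear of the page, with decoys far off. I back off, rise and pass over the leaf at z≈0.22, then check the heights.

```bash
python3 -m creep '[{"slide":[-0.4,0,0],"angular":[0,0,-0.11]},{"slide":[-0.2,0,-1],"angular":[0,0,0]},{"slide":[0,0,-1],"angular":[0,0,0]},{"slide":[0,0,-1],"angular":[0,0,0]},{"slide":[0,0,-1],"angular":[0,0,0]},{"slide":[0,0,-1],"angular":[0,0,0]},{"slide":[0,0,-1],"angular":[0,0,0]},{"slide":[0,0.3,-1],"angular":[0,0,0]}]'>/dev/null
python3 -m creep '[{"slide":[0,0.3,-1],"angular":[0,0,0]},{"slide":[-1,0.3,-0.5],"angular":[0,0,0]},{"slide":[-1,0.3,0],"angular":[0,0,0]},{"slide":[-1,0.1,0],"angular":[0,0,0]},{"slide":[-1,0,0],"angular":[0,0,0]},{"slide":[-1,0,0],"angular":[0,0,0]},{"slide":[-1,0,0],"angular":[0,0,0]},{"slide":[-1,0,0],"angular":[0,0,0]}]'
python3 -m creep '[{"slide":[-1,0,0],"angular":[0,0,0]},{"slide":[-1,0,0],"angular":[0,0,0]},{"slide":[-1,0,0],"angular":[0,0,0]},{"slide":[-1,0,0],"angular":[0,0,0]},{"slide":[-1,0,0],"angular":[0,0,0]},{"slide":[-0.8,0,0],"angular":[0,0,0]},{"slide":[0,0,0],"angular":[0,0,0]}]'
python3 - <<'E'
from h import *
need([0,-.16,.10])
for nm in("top","scene"):
    q,d=imaging.grab_frame(nm);np.savez(nm+"1.npz",p=q,d=d);q=q.astype(int);cm=imaging.camera_model(nm)
    vv,uu=np.nonzero((q[...,2]>q[...,0]+50)&(q[...,2]>q[...,1]+40))
    P=np.array([px2w(cm,d,u,v) for u,v in zip(uu,vv)]);k=(abs(P[:,0]-.47)<.06)&(abs(P[:,1]-.16)<.06)
    print(nm,"blue",k.sum(),np.median(P[k],0).round(4))
    vv,uu=np.nonzero((q[...,0]>80)&(q[...,1]<40)&(q[...,2]<50))
    P=np.array([px2w(cm,d,u,v) for u,v in zip(uu,vv)]);P=(P-O)@A;P=P[(abs(P[:,0])<.09)&(abs(P[:,1])<.14)&(P[:,2]>.03)&(P[:,2]<.15)]
    m=np.median(P,0);g=np.abs(P-m).max(1)<.08;print("leaf",len(P),np.median(np.arctan2(P[:,2]-.01,-P[:,1])),P.max(0).round(3),P.min(0).round(3))
E
```

```text
time_s: 6.78
position: [0.5555, -0.0464, 0.2275]
orientation: [1.99, 2.431, -0.0]
contact_force: [0.4, -0.2, 0.3]
gripper_width: 0.25
grip_force: 0.0
time_s: 7.37
position: [0.5836, -0.1927, 0.2267]
orientation: [1.997, 2.425, -0.003]
contact_force: [-0.1, -1.5, -1.1]
gripper_width: 0.25
grip_force: 0.0
album pos [-0.001  -0.1647  0.2267] tool slide units [0.2  0.04 5.07] turn units [-0.02  0.02 -0.08] q [ 0.65  0.35 -0.53  1.46  0.18  1.37  0.31]
top blue 111 [0.4723 0.1522 0.0168]
leaf 1696 0.8991122984252371 [ 0.09  -0.012  0.127] [-0.09  -0.095  0.03 ]
scene blue 83 [0.4703 0.1542 0.0174]
leaf 1687 0.89457431561429 [ 0.09  -0.014  0.125] [-0.09  -0.095  0.03 ]
  return _methods._mean(a, axis=axis, dtype=dtype,
  ret = ret.dtype.type(ret / rcount)
```

The eraser top is at z≈0.017 in both views, so it's flat on the desk. The leaf is still at ~0.88 rad. Next I descend right of the leaf edge and push.

```bash
python3 -m creep '[{"slide":[0,0,1],"angular":[0,0,-0.08]},{"slide":[0,0,1],"angular":[0,0,0]},{"slide":[0,0,1],"angular":[0,0,0]},{"slide":[0,0,1],"angular":[0,0,0]},{"slide":[0,0,1],"angular":[0,0,0]},{"slide":[0.7,0,0],"angular":[0,0,0]},{"slide":[0.7,0,0],"angular":[0,0,0]},{"slide":[0.4,0,0],"angular":[0,0,0]}]'
python3 -m creep '[{"slide":[0.4,0,0],"angular":[0,0,0]},{"slide":[0.4,0,0],"angular":[0,0,0]},{"slide":[0.4,0,-0.1],"angular":[0,0,0]},{"slide":[0.4,0,-0.1],"angular":[0,0,0]},{"slide":[0.4,0,-0.1],"angular":[0,0,0]},{"slide":[0.4,0,-0.1],"angular":[0,0,0]},{"slide":[0.4,0,-0.1],"angular":[0,0,0]},{"slide":[0.4,0,0],"angular":[0,0,0]}]'
python3 - <<'E'
from h import *
need([0,-.0115,.11])
E
```

```text
time_s: 8.13
position: [0.5745, -0.1396, 0.1024]
orientation: [-1.977, -2.44, -0.001]
contact_force: [0.1, 0.0, 0.6]
gripper_width: 0.25
grip_force: 0.0
time_s: 8.8
position: [0.5585, -0.0638, 0.1156]
orientation: [1.982, 2.437, 0.0]
contact_force: [0.4, -0.7, 1.6]
gripper_width: 0.253
grip_force: 0.6
album pos [-1.000e-04 -3.350e-02  1.156e-01] tool slide units [0.88 0.01 0.22] turn units [0.01 0.   0.08] q [ 0.52  0.34 -0.58  1.74  0.2   1.13  0.09]
```

```bash
python3 -m creep '[{"slide":[0.48,0,0],"angular":[0,0,0]},{"slide":[0.48,0,0],"angular":[0,0,0]},{"slide":[0.48,0,0],"angular":[0,0,0]},{"slide":[0.48,0,0],"angular":[0,0,0]},{"slide":[0.48,0,0.06],"angular":[0,0,0]},{"slide":[0.49,0,0.15],"angular":[0,0,0]},{"slide":[0.49,0,0.2],"angular":[0,0,0]},{"slide":[0.49,0,0.25],"angular":[0,0,0]}]'
python3 - <<'E'
from h import *
need([0,.0935,.072])
p,d=imaging.grab_frame('scene');cv2.imwrite('pics/s2.png',p[:,:,::-1])
E
```

```text
time_s: 9.47
position: [0.5386, 0.0309, 0.0983]
orientation: [1.982, 2.437, 0.0]
contact_force: [-0.9, -1.8, -1.0]
gripper_width: 0.249
grip_force: 0.5
album pos [-0.0009  0.0634  0.0983] tool slide units [1.21 0.04 1.05] turn units [0.   0.   0.08] q [ 0.41  0.32 -0.63  1.81  0.21  1.08 -0.1 ]
```

View pics/s2.png

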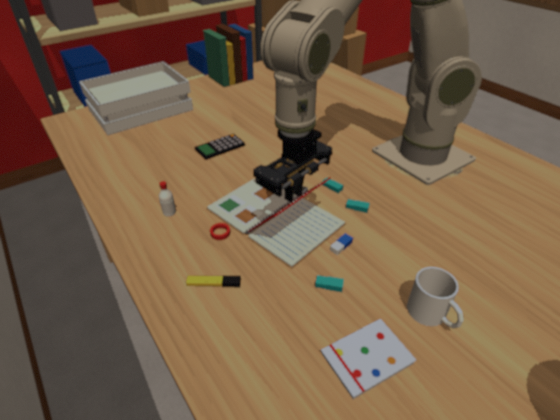

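The leaf is seen nearly edge-on as a red line (250,232)–(330,180), tilted over to the left with the fingers behind it. The eraser is on the desk at (342,243). I continue along the arc.

```bash
python3 -m creep '[{"slide":[0.4,0,0.3],"angular":[0,0,0]},{"slide":[0.4,0,0.35],"angular":[0,0,0]},{"slide":[0.4,0,0.4],"angular":[0,0,0]},{"slide":[0.2,0,0.4],"angular":[0,0,0]},{"slide":[0.2,0,0.4],"angular":[0,0,0]},{"slide":[0.1,0,0.4],"angular":[0,0,0]},{"slide":[0.1,0,0.4],"angular":[0,0,0]},{"slide":[0,0,0.3],"angular":[0,0,0]}]'
python3 - <<'E'
from h import *
need([0,.11,.012])
E
```

```text
time_s: 10.18
position: [0.5292, 0.074, 0.0234]
orientation: [-1.981, -2.437, 0.001]
contact_force: [-0.6, 1.3, 0.2]
gripper_width: 0.247
grip_force: 0.3
album pos [-0.0016  0.1074  0.0234] tool slide units [0.1  0.06 0.46] turn units [-0.01 -0.    0.08] q [ 0.31  0.42 -0.62  1.88  0.29  0.94 -0.24]
```

```bash
python3 -m creep '[{"slide":[0,0,0.12],"angular":[0,0,0]},{"slide":[0,0,0.12],"angular":[0,0,0]},{"slide":[0,0,0.1],"angular":[0,0,0]},{"slide":[0,0,0.06],"angular":[0,0,0]},{"slide":[0,0,0],"angular":[0,0,0]}]'
python3 - <<'E'
from h import *
need([0,.11,.012])
E
```

```text
time_s: 10.6
position: [0.5297, 0.0735, 0.0147]
orientation: [1.983, 2.437, -0.0]
contact_force: [-0.1, 0.5, 0.0]
gripper_width: 0.251
grip_force: 0.0
album pos [-0.0012  0.1068  0.0147] tool slide units [0.13 0.05 0.11] turn units [0.   0.   0.07] q [ 0.3   0.43 -0.62  1.88  0.3   0.93 -0.25]
```

```bash
for i in 1; do python3 -m creep '[{"slide":[0,0,0.08],"angular":[0,0,0]},{"slide":[0,0,0],"angular":[0,0,0]},{"slide":[0,0,0],"angular":[0,0,0]}]'; python3 -m creep '[{"slide":[0,0,0.04],"angular":[0,0,0]},{"slide":[0,0,0],"angular":[0,0,0]},{"slide":[0,0,0],"angular":[0,0,0]}]'; done
```

```text
time_s: 10.85
position: [0.5297, 0.0736, 0.0129]
orientation: [1.982, 2.437, 0.0]
contact_force: [-0.7, 0.4, -0.6]
gripper_width: 0.248
grip_force: 0.0
time_s: 11.1
position: [0.5299, 0.0737, 0.0124]
orientation: [1.982, 2.437, -0.0]
contact_force: [-2.2, -1.6, 7.3]
gripper_width: 0.249
grip_force: 3.6
```

Contact on the page at z=0.0124 with about 7 N, so the leaf is bottomed. I lift clear and check.

```bash
python3 -m creep '[{"slide":[0,0,0],"angular":[0,0,0]},{"slide":[0,0,-0.3],"angular":[0,0,0]},{"slide":[0,0,-1],"angular":[0,0,0]},{"slide":[0,0,-1],"angular":[0,0,0]},{"slide":[-1,0,-1],"angular":[0,0,0]},{"slide":[-1,0,-1],"angular":[0,0,0]},{"slide":[-1,0,-1],"angular":[0,0,0]},{"slide":[-1,0,-1],"angular":[0,0,0]}]'
python3 -m creep '[{"slide":[-1,0,-1],"angular":[0,0,0]},{"slide":[-1,0,0],"angular":[0,0,0]},{"slide":[-1,0,0],"angular":[0,0,0]},{"slide":[-1,0,0],"angular":[0,0,0]},{"slide":[-1,0,0],"angular":[0,0,0]},{"slide":[0,0,0],"angular":[0,0,0]}]'
python3 - <<'E'
from h import *
p,d=imaging.grab_frame('scene');cv2.imwrite('pics/s3.png',p[:,:,::-1]);q=p.astype(int);cm=imaging.camera_model('scene')
vv,uu=np.nonzero((q[...,0]>80)&(q[...,1]<50)&(q[...,2]<60))
P=np.array([(px2w(cm,d,u,v)-O)@A for u,v in zip(uu,vv)]);P=P[(abs(P[:,0])<.1)&(P[:,1]>.02)&(P[:,1]<.155)&(P[:,2]<.1)]
f=P[P[:,1]>.12];print(len(P),np.median(P[:,2]),"edge",np.median(f[:,2]),f[:,2].max())
E
```

```text
time_s: 11.77
position: [0.55, -0.0252, 0.1712]
orientation: [1.981, 2.437, 0.001]
contact_force: [-0.3, 0.4, -0.1]
gripper_width: 0.25
grip_force: 0.0
time_s: 12.27
position: [0.5753, -0.1528, 0.1942]
orientation: [1.989, 2.43, -0.003]
contact_force: [-0.3, -1.0, 0.2]
gripper_width: 0.247
grip_force: 0.0
1768 0.0124179138898447 edge 0.012366233836896279 0.015159979687603187
  return _methods._mean(a, axis=axis, dtype=dtype,
  ret = ret.dtype.type(ret / rcount)
```

View pics/s3.png

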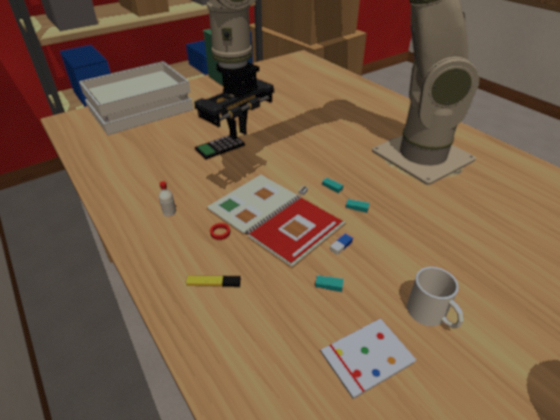

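The leaf lies flat on the left page at (297,228), with its top at 12 mm out to the free edge. The eraser is on the desk at (342,243), the bystanders haven't moved, and the hand is clear.

```bash
python3 -c "
from rig import env
print(env.hand_in())"
```

```text
the job is handed in; nothing more can be done
None
```

I pushed the eraser off the album onto the desk, then pressed the red leaf flat on the left page (its top measured 12 mm up at the free edge). The hand was clear when I handed the job in at about 12 s; no verdict was returned.

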